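# Hang the mug to dry under the lamp

### The arm

A 6-joint arm with a two-finger parallel gripper is mounted at the origin on the work surface. World frame = base frame: x ahead of the robot, y to its left, z up, the work surface at z = 0. Lengths are in m, angles in rad, forces in N, time in s.
With the tool pointing down it reaches from about 0.25 to 0.725 m from the base axis. Payload 4 kg.
Tool frame: the origin (TCP) lies midway between the tips of the shut fingers; the grasp point (between the pads) lies 19 mm behind it (bot.grip_depth is the distance from the TCP to the grasp point, in m); z points along the fingers, y is the line along which they close (so a half turn about z gives the same grasp; the last joint's range is limited). The gripper opens to 85 mm and grips with 20 to 120 N. Pads are 22 mm wide; open, the fingers measure 114 mm over their backs; the gripper's body (76 mm by 85 mm) begins 54 mm behind the grasp point. The pads swing forward as they close: fully open they stand 13 mm farther back than shut.
Start: joints at [-1.122, 0.241, 0.005, 1.335, 0, 1.571], TCP at [0.217, -0.45, 0.231] pointing down, gripper open.
Joint ranges: [-2.72, 2.72], [-1.05, 1.87], [-1.09, 1.28], [-1.99, 2.15], [-1.42, 1.44], [-3.14, 3.14]. Speed limits (rad/s): [2.79, 2.79, 3.14, 3.14, 3.14, 3.14].

### API

Orientations are given as a unit quaternion [x, y, z, w].
In Python, from workcell import bot gives the robot as it stands.
- The arm moves only by the shell command python3 -m creep 'ROWS'. ROWS is JSON, one flat list of numbers, 5 for each row, row after row: the shift along the world's x, y, z in m, then the turn about the world's z in rad, then the finger opening in m, from 0 to 0.0854. In form: [x, y, z, twist, claw, x, y, z, twist, claw, ...]. A call has 1 to 10 rows; each row is the pose to reach, as a shift and turn from the pose commanded when the call began; what a row does not reach only later rows make up. A row lasts 1/12 s, in which the tool goes at most 41.7 mm and 7.16 degrees, less where a joint would pass 70% of its speed; a pose out of reach is approached as far as the arm can. A call with a gripper value outside its range is refused whole. The fingers move at their own pace and stop on an object; the grip force is fixed at half the most. Time passes only in rows, so rows that repeat a pose let the fingers close. It gives the time, the measured TCP pose, the force, the opening and the grip force at its end, in the units of the state.
- bot.get_obs(): the state, without advancing time (a new reading comes with each control period).
- bot.camera(name): name is "scene" or "top" or "wrist"; returns a dict with "pixels" (480x640x3 uint8, red, green, blue), "camera_matrix" (3x3 intrinsics, pixels), "extrinsics" (4x4, takes a point from world to camera coordinates); the wrist camera has in their place "T_tool_cam" (4x4, takes a point from camera to tool coordinates, whose origin is the TCP and whose axes are the flange's). Camera axes: x right, y down, z forward; pixel columns grow to the right and rows downward; lengths in m; the calibration is good to about 2 mm. A picture is of the moment at which its call begins: read the wrist's pose just before it. There is no depth.
- bot.job_done(): hands the job in; it is judged then, once.
Trained networks look in the newest picture that a camera, given by its name, has taken for a name from the list of things; names that differ only in an ending like _2 or _b are one class to them, and where a whole thing is asked for, a point or a joint stands for the part that bears it (a point fixed in the world has none). Each returns a list of dicts, best first, with "score" (0 to 1); they miss things now and then, are a little off and sometimes report something else, mostly with a low value. They report only what shows in the picture. A call takes as long as a camera call. They do not tell look-alikes from the thing itself.
- bot.look_for(camera, thing): "centre" ([column, row] as shares, 0 to 1, of the picture: columns of its width, rows of its height, amid what is visible of it).
- bot.place_of(camera, thing): "centre" ([column, row] as shares, 0 to 1, of the picture: columns of its width, rows of its height: a listed point, or the origin of a listed thing).
The state is a dict: "clock": time; "joint_pos": joint angles; "joint_vel": joint speeds; "tau": joint torques, N m; "eef_pos": TCP position; "tool_rot": TCP orientation; "ft_force": force on the tool from outside, world axes, zero at the start; "ft_torque": the same for the moment, N m; "grip_width": finger opening in m; "grasp_force": force on a finger pad.
Only numpy, scipy, OpenCV 4.12 (cv2) and the standard library are available. Lean on these libraries where they do the work, as an engineer would, in place of code of your own. Each camera call takes 0.05 s, during which the arm holds its last target. There are 200 camera calls.

### The job

Hang the mug by its handle on the hook of the drying stand, under the lamp, and let go so that it hangs there still and free. Go gently: do not knock the stand, the lamp or the mug, and leave the tumbler, the jar and the bowl where they are.

Things in the scene. Friction and masses are not known exactly. Their poses are not given: they have to be found in the camera images.
- mug: White ceramic mug with thin blue bands, the only thing with a handle, standing upright. Straight round body 62 mm in diameter, 95 mm high, wall 4 mm, about 0.25 kg. Origin: centre of its underside; z up through the mouth, x towards the handle, which starts on the side away from the robot (within 0.9 rad of world +x). The handle reaches x = 78 mm, its bar is 9 mm thick.
- mug_loop (a point): Centre of the opening of the mug's closed, ear-shaped handle, at (47, 0, 52) mm in the mug's frame, same axes. The opening lies in the mug's x-z plane (look through it along y). Its inner corners (mug x, z in mm): (31, 82) and (31, 27) at the body, (67, 74) at the top of the ear, a pointed nook that settles on the hook, then (60, 59), (60, 38) and (52, 27).
- stand: Fixed drying stand of dark steel. Origin: on the bench under its post; z up, x away from the robot (within 0.3 rad), y to the left. Base plate 12 mm thick, x -50 to 60, y -115 to 55 mm. Round post 16 mm in diameter, 245 mm high, with a 34 x 30 x 30 mm lamp clamp at 225 to 255 mm height. It carries one hook, to the -y side, and a lamp above it.
- hook_root (a point): Axis of the hook bar where it leaves the post, at (0, 0, 210) mm in the stand's frame; same axes. The hook is a round rubber-sleeved bar 12 mm in diameter: from here it runs level along -y to y = -110 mm, then turns up to the hook tip.
- hook_tip (a point): Centre of the hook's free, upturned round end, at (0, -130, 235) mm in the stand's frame; same axes.
- tumbler: Bystander: white ceramic tumbler with blue bands and no handle, 66 mm in diameter, 85 mm high, upright. Origin: centre of its underside.
- jar: Bystander: closed amber glass jar with a dark lid, 64 mm in diameter, 85 mm high. Origin: centre of its underside.
- bowl: Bystander: blue ceramic bowl, 100 mm in diameter, 45 mm high. Origin: centre of its underside.
- lamp_rim (a point): Centre of the lower rim of the stand's lamp shade, at (0, -60, 330) mm in the stand's frame, 120 mm above the hook. Grey cone, 110 mm in diameter at the rim, 102 mm high. Its thin neck runs from the clamp up on the side away from the robot (x 15 to 60 mm) to 455 mm height. A vertical gripper does not fit under it: lean the tool, its body towards the robot.
There are look-alikes about, which are no part of the job. What is shaped like the mug but purple is not meant.

How it is judged:
At the end, for the whole second after the job is handed in: The mug hangs on the stand's hook, bar through its handle: the handle opening's centre lies within 24 mm sideways of the bar's axis, 4 to 34 mm below it and 6 to 122 mm from the post's axis; the mug bears on the stand and is almost still (under 0.08 m/s, 1.2 rad/s) (x of mug_loop in the frame of hook_root between -0.024 and 0.024 m and y of mug_loop in the frame of hook_root between -0.122 and -0.006 m and z of mug_loop in the frame of hook_root between -0.034 and -0.004 m and contact force between mug and stand above 0.5 N and linear speed of mug below 0.08 m/s and angular speed of mug below 1.2 rad/s); the robot touches nothing.
It fails at once if the tumbler is shifted by more than 30 mm or tipped by more than 0.3 rad (distance of tumbler from where it was at the start of the episode above 0.03 m or angle between tumbler's own z axis and vertical above 0.3 rad).
It fails at once if the lidded jar is shifted by more than 30 mm or tipped by more than 0.3 rad (distance of jar from where it was at the start of the episode above 0.03 m or angle between jar's own z axis and vertical above 0.3 rad).
It fails at once if the bowl is shifted by more than 30 mm or tipped by more than 0.3 rad (distance of bowl from where it was at the start of the episode above 0.03 m or angle between bowl's own z axis and vertical above 0.3 rad).
It fails at once if the arm or gripper knocks the stand or its lamp with more than 15 N (contact force between any of the arm, the fingers and stand above 15 N).
It fails at once if the mug is banged against the stand with more than 60 N (contact force between mug and stand above 60 N).
It also fails if it takes over 51 s, if anything falls off the work surface, if the arm or the gripper's body presses on something with over 40 N, if the wrist force passes 120 N, or if a joint passes its speed limit or range.

## Working session

There is one attempt and no reset: what is moved stays moved. The work goes in short steps, Python scripts to look and compute and a shell command to move; the robot and the scene stay as the last step left them, time stands still between calls to the robot, and variables do not carry over. Pictures are saved under pics/ and viewed, at most 12 in all, crops included, and the job is handed in when it is done.

```bash
ls; mkdir -p pics; cat > h.py <<'E'
import numpy as np, cv2
from workcell import bot
def ray(c,uv):
    K=c["camera_matrix"];E=c["extrinsics"];R=E[:3,:3];t=E[:3,3]
    K,R,t=map(np.array,(K,R,t))
    d=R.T@np.linalg.inv(K)@np.array([uv[0]*640,uv[1]*480,1.]);return -R.T@t,d/np.linalg.norm(d)
def tri(rs):
    A=sum(np.eye(3)-np.outer(d,d) for o,d in rs);b=sum((np.eye(3)-np.outer(d,d))@o for o,d in rs)
    p=np.linalg.solve(A,b);return p,[np.linalg.norm((np.eye(3)-np.outer(d,d))@(p-o)) for o,d in rs]
def plane(r,z): o,d=r;return o+d*(z-o[2])/d[2]
def proj(c,p):
    E=np.array(c["extrinsics"]);q=np.array(c["camera_matrix"])@(E[:3,:3]@p+E[:3,3]);return q[:2]/q[2]
E
python3 - <<'E'
from h import *
np.set_printoptions(precision=3,suppress=True)
o=bot.get_obs();print(o['clock'],o['eef_pos'],o['tool_rot'],o['grip_width'])
for n in("scene","top"):
    c=bot.camera(n);cv2.imwrite(f"pics/{n}0.png",c["pixels"][:,:,::-1])
    print(n,ray(c,(.5,.5)))
    for t in("mug","mug_loop","stand","hook_root","hook_tip","lamp_rim","tumbler","jar","bowl"):
        for r in bot.place_of(n,t)[:3]:
            z={'mug_loop':.052,'hook_root':.21,'hook_tip':.235,'lamp_rim':.33}.get(t,0)
            print(t,round(r['score'],2),np.array(r['centre'])*[640,480],plane(ray(c,r['centre']),z))
E
```

```text
pics
0.0 [ 0.217 -0.45   0.23 ] [ 0.975  0.223 -0.    -0.001] 0.08522592205851652
scene (array([ 1.032, -0.541,  1.336]), array([-0.406,  0.372, -0.834]))
mug 0.84 [355.52  215.808] [ 0.394  0.187 -0.   ]
mug 0.61 [336.192 185.184] [0.274 0.227 0.   ]
mug_loop 0.78 [328.896 158.688] [0.217 0.253 0.052]
mug_loop 0.7 [373.312 210.912] [0.442 0.206 0.052]
mug_loop 0.58 [425.984 275.904] [0.68  0.15  0.052]
stand 0.95 [424.704 275.52 ] [0.662 0.176 0.   ]
stand 0.45 [374.72  211.392] [0.422 0.238 0.   ]
hook_root 0.67 [435.904 231.024] [0.66  0.176 0.21 ]
hook_tip 0.6 [392.704 250.32 ] [0.633 0.049 0.235]
lamp_rim 0.81 [426.624 213.312] [0.656 0.122 0.33 ]
lamp_rim 0.52 [286.72  379.584] [ 0.718 -0.347  0.33 ]
tumbler 0.7 [238.912 312.   ] [ 0.394 -0.25   0.   ]
tumbler 0.7 [422.592 272.496] [0.652 0.179 0.   ]
jar 0.55 [328.    258.624] [0.441 0.028 0.   ]
jar 0.43 [357.376 216.288] [0.399 0.189 0.   ]
bowl 0.85 [285.376 384.624] [ 0.622 -0.294  0.   ]
top (array([ 0.382, -0.048,  1.175]), array([ 0.113,  0.031, -0.993]))
mug 0.73 [239.296 288.624] [0.39  0.193 0.   ]
mug_loop 0.85 [206.528 355.92 ] [0.23  0.256 0.052]
mug_loop 0.64 [232.    265.296] [0.446 0.202 0.052]
stand 0.78 [247.488 179.808] [ 0.672  0.179 -0.   ]
hook_root 0.95 [230.272 159.12 ] [0.665 0.177 0.21 ]
hook_root 0.71 [409.792 290.88 ] [ 0.387 -0.203  0.21 ]
hook_tip 0.77 [287.808 165.504] [0.645 0.05  0.235]
lamp_rim 0.73 [410.816 291.888] [ 0.385 -0.186  0.33 ]
tumbler 0.62 [412.224 292.32 ] [ 0.385 -0.243  0.   ]
jar 0.82 [303.872 269.088] [0.441 0.03  0.   ]
bowl 0.91 [428.288 198.912] [ 0.623 -0.287  0.   ]
```

View pics/scene0.png

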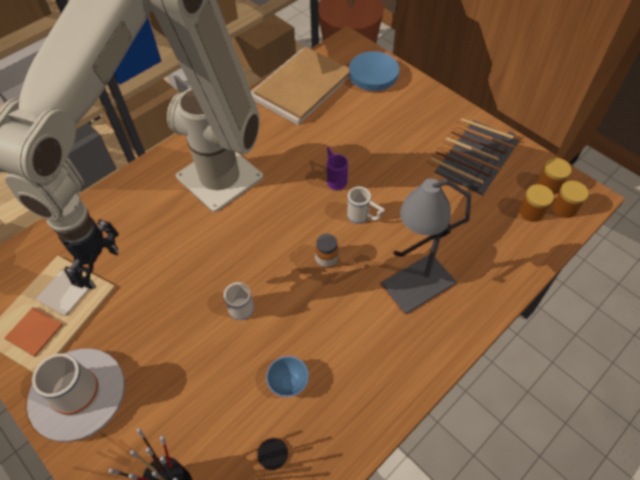

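View pics/top0.png

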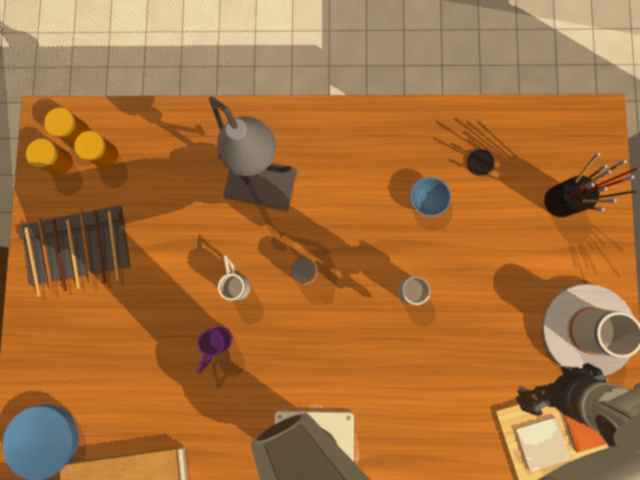

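The scene shows the white mug at (358,205) with its handle to the right, the purple look-alike at (337,170), and the stand with its lamp at (425,250). The top view has the mug at (233,287) with its handle up, the jar at (303,270), and the stand base at (260,185). The networks agree with this.

The moves cannot lean the tool. I'll pinch the mug's rear rim wall instead, which keeps the vertical gripper clear of the lamp to the side.

```bash
python3 -m creep '[0.02,0.07,0,-0.1,0.05, 0.04,0.14,0,-0.2,0.05, 0.06,0.17,0,-0.3,0.05, 0.07,0.2,0,-0.4,0.05, 0.08,0.23,0,-0.5,0.05, 0.09,0.26,0,-0.6,0.05, 0.1,0.29,0,-0.65,0.05, 0.1,0.31,0,-0.65,0.05, 0.1,0.31,0,-0.65,0.05, 0.1,0.31,0,-0.65,0.05]'
python3 -m creep '[0.01,0.03,0,-0.1,0.05, 0.02,0.07,0,-0.2,0.05, 0.03,0.11,0,-0.3,0.05, 0.035,0.15,0,-0.4,0.05, 0.04,0.19,0,-0.5,0.05, 0.045,0.22,0,-0.6,0.05, 0.05,0.25,0,-0.66,0.05, 0.05,0.28,0,-0.66,0.05, 0.05,0.3,0,-0.66,0.05, 0.05,0.3,0,-0.66,0.05]'
python3 - <<'E'
from h import *
np.set_printoptions(precision=3,suppress=True)
o=bot.get_obs();print(o['joint_pos'],o['tool_rot'])
from scipy.spatial.transform import Rotation as Ro
c=bot.camera("wrist");T=np.array(c["T_tool_cam"]);print(T)
W=np.eye(4);W[:3,:3]=Ro.from_quat(o['tool_rot']).as_matrix();W[:3,3]=o['eef_pos']
c["extrinsics"]=np.linalg.inv(W@T);cv2.imwrite("pics/w1.png",c["pixels"][:,:,::-1])
for t,z in(("mug",0),("mug_loop",.052)):
    for r in bot.place_of("wrist",t)[:2]:print(t,r['score'],np.array(r['centre'])*[640,480],plane(ray(c,r['centre']),z))
E
```

```text
clock: 1.83
eef_pos: [0.3174, -0.1383, 0.2316]
tool_rot: [0.995, -0.097, 0.0, 0.0]
ft_force: [-0.3, -1.2, -0.0]
grip_width: 0.0498
grasp_force: 0.0
clock: 2.67
eef_pos: [0.1654, -0.1688, 0.2316]
tool_rot: [0.913, -0.407, 0.007, -0.016]
ft_force: [0.1, 0.7, 0.5]
grip_width: 0.0499
grasp_force: 0.0
[-0.84  -0.305 -0.518  1.358  0.035  3.14 ] [ 0.913 -0.407  0.007 -0.016]
[[-0.    -0.945 -0.327  0.084]
 [ 1.    -0.001  0.001 -0.   ]
 [-0.001 -0.327  0.945 -0.143]
 [ 0.     0.     0.     1.   ]]
mug 0.9 [ 12.288 393.888] [0.268 0.234 0.   ]
```

```bash
python3 -m creep '[0.02,0,0,0.1,0.05, 0.04,0,0,0.2,0.05, 0.06,0,0,0.3,0.05, 0.08,0,0,0.4,0.05, 0.1,0,0,0.5,0.05, 0.12,0,0,0.6,0.05, 0.14,0,0,0.7,0.05, 0.15,0,0,0.8,0.05, 0.15,0,0,0.8,0.05, 0.15,0,0,0.8,0.05]'
python3 -c "
from h import *
print(np.round(bot.get_obs()['joint_pos'],3))"
```

```text
clock: 3.65
eef_pos: [0.3185, -0.1675, 0.231]
tool_rot: [1.0, -0.016, -0.001, -0.019]
ft_force: [-0.4, -0.5, -0.3]
grip_width: 0.0497
grasp_force: 0.0
[-0.512 -0.023 -0.297  1.316  0.033  2.661]
```

```bash
python3 -m creep '[0.005,0.02,0,0.12,0.05, 0.01,0.04,0,0.24,0.05, 0.015,0.06,0,0.36,0.05, 0.02,0.08,0,0.48,0.05, 0.025,0.1,0,0.6,0.05, 0.03,0.12,0,0.72,0.05, 0.03,0.14,0,0.84,0.05, 0.03,0.16,0,0.96,0.05, 0.03,0.18,0,1.08,0.05, 0.03,0.18,0,1.2,0.05]'
python3 -m creep '[0,0.02,0,0.12,0.05, 0.01,0.04,0,0.24,0.05, 0.015,0.06,0,0.36,0.05, 0.02,0.08,0,0.48,0.05, 0.02,0.1,0,0.6,0.05, 0.02,0.12,0,0.72,0.05, 0.02,0.14,0,0.84,0.05, 0.02,0.15,0,0.96,0.05, 0.02,0.16,0,1.08,0.05, 0.02,0.16,0,1.2,0.05]'
python3 -m creep '[0,0,0,0.12,0.05, 0,0,0,0.24,0.05, 0,0,0,0.36,0.05, 0,0,0,0.48,0.05, 0,0,0,0.6,0.05, 0,0,0,0.72,0.05, 0,0,0,0.84,0.05, 0,0,0,0.96,0.05, 0,0,0,1.08,0.05, 0,0,0,1.2,0.05]'
python3 -m creep '[0,0,0,0.12,0.05, 0,0,0,0.24,0.05, 0,0,0,0.36,0.05, 0,0,0,0.48,0.05, 0,0,0,0.6,0.05, 0,0,0,0.72,0.05, 0,0,0,0.84,0.05, 0,0,0,0.96,0.05, 0,0,0,1.08,0.05, 0,0,0,1.2,0.05]'
python3 -m creep '[0,0,0,0.12,0.05, 0,0,0,0.24,0.05, 0,0,0,0.36,0.05, 0,0,0,0.48,0.05, 0,0,0,0.6,0.05, 0,0,0,0.65,0.05, 0,0,0,0.65,0.05, 0,0,0,0.65,0.05]'
cat >> h.py <<'E'
from scipy.spatial.transform import Rotation as Ro
np.set_printoptions(precision=4,suppress=True)
def wrist(name=None):
    o=bot.get_obs();c=bot.camera("wrist");T=np.array(c["T_tool_cam"])
    W=np.eye(4);W[:3,:3]=Ro.from_quat(o['tool_rot']).as_matrix();W[:3,3]=o['eef_pos']
    c["extrinsics"]=np.linalg.inv(W@T)
    if name: cv2.imwrite(f"pics/{name}.png",c["pixels"][:,:,::-1])
    print(o['clock'],'TCP',np.array(o['eef_pos']),'x',W[:3,0],'y',W[:3,1],'z',W[:3,2],'q',np.array(o['joint_pos']))
    return c
E
python3 - <<'E'
from h import *
c=wrist("w2")
for t,z in(("mug",0),("mug_loop",.052)):
    for r in bot.place_of("wrist",t)[:2]:print(t,r['score'],np.array(r['centre'])*[640,480],plane(ray(c,r['centre']),z))
E
```

```text
clock: 4.48
eef_pos: [0.3473, 0.0145, 0.2316]
tool_rot: [0.832, 0.555, -0.01, -0.016]
ft_force: [-0.2, -0.7, 0.3]
grip_width: 0.0501
grasp_force: 0.0
clock: 5.32
eef_pos: [0.3678, 0.1735, 0.2315]
tool_rot: [0.374, 0.927, -0.017, -0.007]
ft_force: [-0.2, 0.2, 0.1]
grip_width: 0.0498
grasp_force: 0.0
clock: 6.15
eef_pos: [0.3676, 0.1719, 0.2315]
tool_rot: [-0.214, 0.977, -0.018, 0.004]
ft_force: [-0.8, 0.5, 1.2]
grip_width: 0.0502
grasp_force: 0.0
clock: 6.98
eef_pos: [0.3676, 0.1719, 0.2315]
tool_rot: [0.728, -0.686, 0.013, -0.014]
ft_force: [0.2, 0.5, -0.3]
grip_width: 0.0503
grasp_force: 0.0
clock: 7.65
eef_pos: [0.3677, 0.1721, 0.2315]
tool_rot: [0.907, -0.42, 0.008, -0.017]
ft_force: [0.6, 0.0, -0.6]
grip_width: 0.0501
grasp_force: 0.0
7.65 TCP [0.3677 0.1721 0.2315] x [ 0.647  -0.7625 -0.0005] y [-0.762  -0.6465 -0.0372] z [ 0.028   0.0245 -0.9993] q [ 0.4298  0.0252 -0.2474  1.2625  0.0106 -1.8444]
mug 0.94 [286.528 193.584] [0.3941 0.1983 0.    ]
mug 0.75 [360.    305.712] [0.2683 0.2387 0.    ]
mug_loop 0.88 [228.224 181.392] [0.4379 0.2074 0.052 ]
mug_loop 0.88 [389.888 375.12 ] [0.2221 0.2542 0.052 ]
```

View pics/w2.png

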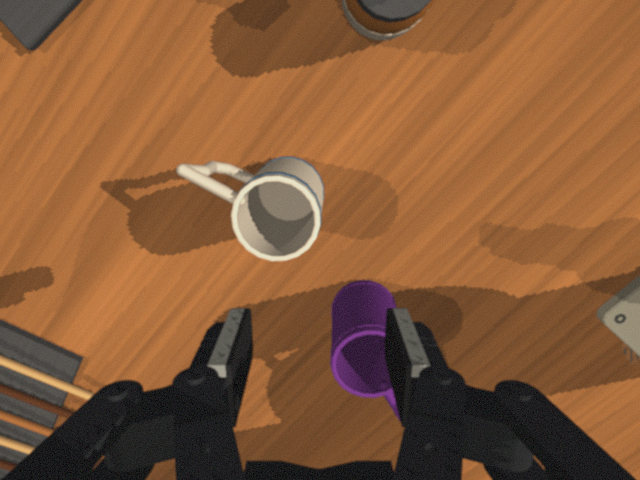

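The picture shows the mug's rim circle centred near (277,218) with its handle to the upper left, the purple mug at (365,340), and the fingers at the bottom. I'll refine the mug centre from the rim.

```bash
python3 - <<'E'
from h import *
c=wrist()
im=c["pixels"].astype(int)
p=lambda u,v,z:plane(ray(c,(u/640,v/480)),z)
print("rim",p(277.5,218,.095),"L/R",p(232,217,.095),p(323,217,.095), "top/bot",p(277,174,.095),p(277,262,.095),"handle",p(181,170,.074))
s=bot.camera("scene");t=bot.camera("top")
best={}
for n,cc in(("scene",s),("top",t)):
    for k in("hook_root","hook_tip","lamp_rim","stand"):
        r=[x for x in bot.place_of(n,k) if plane(ray(cc,x['centre']),.2)[0]>.5 and plane(ray(cc,x['centre']),.2)[1]>0]
        if r:best.setdefault(k,[]).append(ray(cc,r[0]['centre']))
for k,v in best.items():
    print(k,len(v),tri(v) if len(v)>1 else plane(v[0],.33))
E
```

```text
7.8 TCP [0.3678 0.1725 0.2315] x [ 0.6484 -0.7613 -0.0006] y [-0.7608 -0.648  -0.0372] z [ 0.028   0.0246 -0.9993] q [ 0.4305  0.0257 -0.247   1.2625  0.0106 -1.8456]
rim [0.3942 0.1924 0.095 ] L/R [0.4185 0.2126 0.095 ] [0.371  0.1713 0.095 ] top/bot [0.4135 0.1688 0.095 ] [0.3741 0.2182 0.095 ] handle [0.4673 0.2166 0.074 ]
hook_root 2 (array([0.6662, 0.1778, 0.2152]), [np.float64(0.00244029681820379), np.float64(0.0024402968182039336)])
hook_tip 2 (array([0.6453, 0.0503, 0.2309]), [np.float64(0.0006226416824300399), np.float64(0.0006226416824302091)])
lamp_rim 1 [0.6605 0.114  0.33  ]
stand 2 (array([0.6646, 0.175 , 0.0066]), [np.float64(0.0014032279179405607), np.float64(0.0014032279179406488)])
```

```bash
python3 -m creep '[0.0045,0.0015,-0.02,0,0.04, 0.0045,0.0015,-0.04,0,0.04, 0.0045,0.0015,-0.06,0,0.04, 0.0045,0.0015,-0.08,0,0.04, 0.0045,0.0015,-0.1,0,0.04, 0.0045,0.0015,-0.12,0,0.04, 0.0045,0.0015,-0.14,0,0.04, 0.0045,0.0015,-0.155,0,0.04, 0.0045,0.0015,-0.164,0,0.04, 0.0045,0.0015,-0.164,0,0.04]'
python3 -m creep '[0,0,0,0,0.03, 0,0,0,0,0.02, 0,0,0,0,0.012, 0,0,0,0,0.008, 0,0,0,0,0.005, 0,0,0,0,0.002, 0,0,0,0,0, 0,0,0,0,0, 0,0,0,0,0, 0,0,0,0,0]'
python3 -m creep '[0,0,0.01,0,0, 0,0,0.03,0,0, 0,0,0.05,0,0, 0,0,0.07,0,0, 0,0,0.09,0,0, 0,0,0.11,0,0, 0,0,0.13,0,0, 0,0,0.15,0,0, 0,0,0.165,0,0, 0,0,0.165,0,0]'
python3 -c "
from h import *
c=wrist('w3')
for t in('mug','mug_loop'):
  for r in bot.place_of('wrist',t)[:2]:print(t,r['score'],np.array(r['centre'])*[640,480])
"
```

```text
clock: 9.18
eef_pos: [0.3707, 0.1734, 0.0656]
tool_rot: [0.908, -0.418, 0.006, -0.015]
ft_force: [0.0, 0.0, 0.1]
grip_width: 0.0401
grasp_force: 0.0
clock: 10.02
eef_pos: [0.3728, 0.1744, 0.0685]
tool_rot: [0.908, -0.418, 0.008, -0.018]
ft_force: [-1.5, -1.4, 6.0]
grip_width: 0.0048
grasp_force: 55.4
clock: 10.85
eef_pos: [0.3738, 0.1749, 0.2353]
tool_rot: [0.908, -0.418, 0.009, -0.019]
ft_force: [0.7, 1.0, -2.6]
grip_width: 0.0054
grasp_force: 55.2
10.85 TCP [0.3738 0.1749 0.2353] x [ 0.6498 -0.7601  0.001 ] y [-0.7593 -0.6493 -0.0425] z [ 0.0329  0.0268 -0.9991] q [ 0.4297  0.0324 -0.2302  1.2671  0.0106 -1.8483]
mug 0.85 [368.832 304.512]
mug 0.84 [266.496 259.92 ]
mug_loop 0.83 [395.776 374.976]
```

View pics/w3.png

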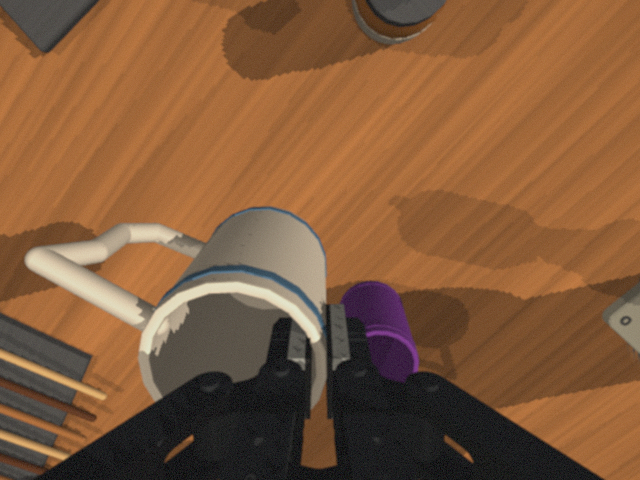

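The mug is pinched by its rear rim wall and lifted, with the handle at the left around (100,270). I'll carry it to a point outside the hook tip and then measure it against the hook.

```bash
python3 -m creep '[0.003,-0.01,0.003,0,0, 0.008,-0.03,0.006,0,0, 0.015,-0.055,0.01,0,0, 0.022,-0.08,0.01,0,0, 0.03,-0.105,0.01,0,0, 0.035,-0.13,0.01,0,0, 0.04,-0.155,0.01,0,0, 0.045,-0.175,0.01,0,0, 0.05,-0.19,0.01,0,0, 0.05,-0.2,0.01,0,0]'
python3 -m creep '[0.01,0,0,0,0, 0.03,0,0,0,0, 0.05,0,0,0,0, 0.07,0,0,0,0, 0.09,0,0,0,0, 0.11,0,0,0,0, 0.13,0,0,0,0, 0.143,0,0,0,0, 0.15,0,0,0,0, 0.15,0,0,0,0]'
cat > m.py <<'E'
from h import *
import sys
tag=sys.argv[1]
c=wrist('w'+tag)
rays={}
for n in("scene","top","wrist"):
    if n!="wrist": c=bot.camera(n);cv2.imwrite(f"pics/{n}{tag}.png",c["pixels"][:,:,::-1])
    for k in("mug","mug_loop","hook_root","hook_tip"):
        for x in bot.place_of(n,k):
            g=plane(ray(c,x['centre']),.2)
            if g[0]>.5 and g[1]>-.15 or n=="wrist": rays.setdefault(k,[]).append((n,ray(c,x['centre'])));print(n,k,round(x['score'],2),np.array(x['centre'])*[640,480],g);break
for k,v in rays.items():
    w=[b for a,b in v if a!="wrist"]
    if len(w)>1:print(k,'scene+top',*tri(w))
    if len(v)>len(w)>0:print(k,'all',*tri([b for a,b in v]))
E
python3 m.py 4
```

```text
clock: 11.83
eef_pos: [0.422, -0.0273, 0.2407]
tool_rot: [0.908, -0.419, 0.006, -0.016]
ft_force: [-0.0, -0.0, -2.9]
grip_width: 0.005
grasp_force: 60.8
clock: 12.67
eef_pos: [0.5732, -0.0249, 0.2409]
tool_rot: [0.908, -0.418, 0.007, -0.017]
ft_force: [-0.6, -0.3, -3.2]
grip_width: 0.0049
grasp_force: 60.9
12.6667 TCP [ 0.5732 -0.0249  0.2409] x [ 0.6507 -0.7593 -0.002 ] y [-0.7589 -0.6502 -0.0361] z [ 0.0261  0.0251 -0.9993] q [-0.0574  0.3654  0.2018  1.3825  0.0265 -2.3364]
scene mug 0.87 [360.32  269.712] [ 0.6034 -0.0248  0.2   ]
scene mug_loop 0.83 [382.976 267.504] [0.6362 0.0167 0.2   ]
scene hook_root 0.88 [437.184 230.4  ] [0.658  0.1861 0.2   ]
top hook_root 0.78 [230.208 160.8  ] [0.6646 0.1795 0.2   ]
top hook_tip 0.8 [289.408 165.216] [0.655  0.0506 0.2   ]
wrist mug 0.88 [266.304 261.984] [0.4454 0.0961 0.2   ]
wrist hook_tip 0.81 [ 81.28  341.808] [0.2753 0.4814 0.2   ]
mug all [ 0.4668  0.1465 -0.1681] [np.float64(0.004669437520971983), np.float64(0.004669437520971781)]
hook_root scene+top [0.6616 0.1774 0.2122] [np.float64(0.0008831984313788191), np.float64(0.0008831984313789051)]
hook_tip all [ 0.3817 -0.0478  1.1751] [np.float64(7.305095907414686e-17), np.float64(6.809050579653075e-17)]
```

```bash
sed -i 's/^c=wrist.*/cw=wrist("w"+tag)/; s/    if n!="wrist": c=/    c=cw\n    if n!="wrist": c=/' m.py
cat >> m.py <<'E'
a=cv2.imread(f"pics/scene{tag}.png")[170:310,320:480];b=cv2.imread(f"pics/top{tag}.png")[100:240,200:360];w=cv2.imread(f"pics/w{tag}.png")
a,b=[cv2.resize(q,None,fx=2.4,fy=2.4,interpolation=cv2.INTER_CUBIC) for q in(a,b)]
w=cv2.resize(w,(336,252))
o=np.zeros((588,768,3),np.uint8);o[:336,:384]=a;o[:336,384:]=b;o[336:,:336]=w
cv2.imwrite(f"pics/m{tag}.png",o)
E
python3 m.py 5
```

```text
13.4167 TCP [ 0.5723 -0.0258  0.2426] x [ 0.6498 -0.7601 -0.0005] y [-0.7596 -0.6493 -0.0373] z [ 0.028   0.0246 -0.9993] q [-0.059   0.3616  0.2005  1.3832  0.0262 -2.3367]
scene mug 0.93 [361.728 271.008] [ 0.6081 -0.025   0.2   ]
scene mug_loop 0.72 [380.224 267.12 ] [0.631  0.0129 0.2   ]
scene hook_root 0.74 [435.328 231.12 ] [0.6562 0.1813 0.2   ]
scene hook_tip 0.9 [395.584 248.496] [0.6219 0.0763 0.2   ]
top hook_root 0.6 [229.632 159.504] [0.6675 0.1809 0.2   ]
top hook_tip 0.81 [289.984 168.192] [0.6484 0.0493 0.2   ]
wrist mug 0.56 [264.896 259.584] [ 0.5986 -0.0152  0.2   ]
wrist hook_tip 0.64 [ 79.616 340.512] [0.6431 0.0839 0.2   ]
mug all [ 0.593  -0.0024  0.1595] [np.float64(0.0038761234833796696), np.float64(0.0038761234833797047)]
hook_root scene+top [0.6618 0.1753 0.2139] [np.float64(0.0027039392071903255), np.float64(0.0027039392071903)]
hook_tip scene+top [0.6375 0.0473 0.2476] [np.float64(0.003418314391071082), np.float64(0.0034183143910709616)]
hook_tip all [0.6379 0.0475 0.2422] [np.float64(0.005166323614815269), np.float64(0.0026537208026880615), np.float64(0.00298061827981177)]
```

View pics/m5.png

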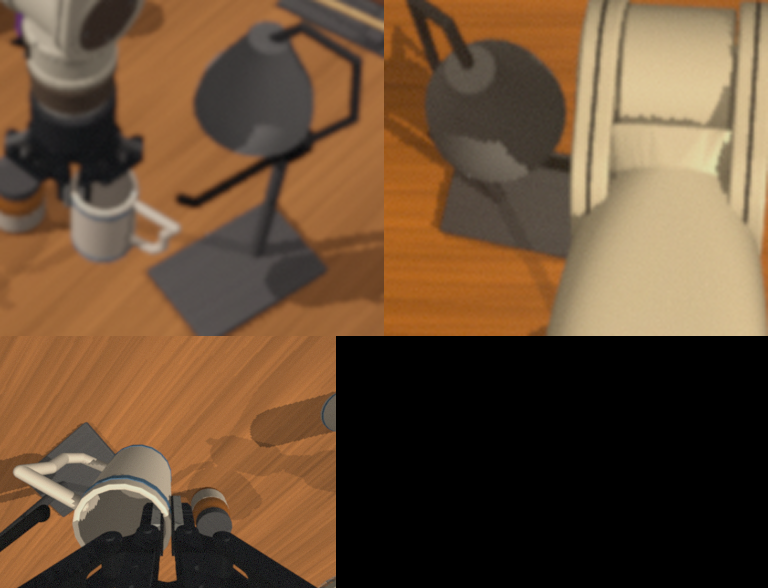

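The scene crop shows the mug with its handle tip near (178,230), short of the hook tip at (185,200). The wrist view shows the hook end at lower left. I'll overlay the predicted geometry on fresh pictures to verify it before inserting.

```bash
cat > ov.py <<'E'
from h import *
import sys
def overlay(tag,S=(.6645,.176,-.155),yaw=.31,tilt=0.,m0=None):
    o=bot.get_obs();c=wrist();s=bot.camera("scene")
    t=np.array(o['eef_pos']);ctr=t+[.0214,.0183,.0265] if m0 is None else np.array(m0) # rim centre
    R=Ro.from_euler('z',yaw).as_matrix()@Ro.from_euler('y',tilt).as_matrix()
    M=lambda p:ctr+R@(np.array(p)-[0,0,.095])
    Rs=Ro.from_euler('z',S[2]).as_matrix();H=lambda p:np.array([S[0],S[1],0])+Rs@np.array(p)
    open_=[M((x/1e3,0,z/1e3)) for x,z in((31,82),(31,27),(52,27),(60,38),(60,59),(67,74))]
    rim=[M((.031*np.cos(a),.031*np.sin(a),.095)) for a in np.arange(0,6.3,.3)]
    bot_=[M((.031*np.cos(a),.031*np.sin(a),0)) for a in np.arange(0,6.3,.3)]
    hook=[H((0,0,.21)),H((0,-.11,.21)),H((0,-.13,.235))]
    rimL=[H((.055*np.cos(a),-.06+.055*np.sin(a),.33)) for a in np.arange(0,6.3,.3)]
    out=[]
    for cc,(u0,v0,w,h,f) in((s,(320,180,140,105,5)),(cc_:=c,(0,150,360,270,2))):
        im=cv2.resize(np.ascontiguousarray(cc["pixels"][v0:v0+h,u0:u0+w,::-1]),None,fx=f,fy=f,interpolation=cv2.INTER_CUBIC)
        for P,col,cl in((open_,(0,0,255),1),(rim,(0,255,0),0),(bot_,(0,255,0),0),(hook,(255,255,0),0),(rimL,(255,0,255),0)):
            if cc is c and P is rimL: continue
            q=np.array([(proj(cc,p)-[u0,v0])*f for p in P]);cv2.polylines(im,[np.int32(q)],bool(cl),col,1)
        out.append(cv2.resize(im,(700,525))[:, :] if cc is s else im)
    a=cv2.resize(out[0],(400,300));print('loop',M((.047,0,.052)),'in stand',Rs.T@(M((.047,0,.052))-H((0,0,.21))))
    cv2.imwrite(f"pics/{tag}.png",np.hstack([cv2.resize(out[0],(440,330)),cv2.resize(out[1],(360,270),interpolation=cv2.INTER_AREA) if 0 else cv2.copyMakeBorder(cv2.resize(out[1],(360,270)),0,60,0,0,cv2.BORDER_CONSTANT)]))
if __name__=="__main__": overlay(sys.argv[1])
E
python3 ov.py o1
```

```text
14.1667 TCP [ 0.5724 -0.0258  0.2425] x [ 0.6498 -0.7601 -0.0005] y [-0.7596 -0.6494 -0.0372] z [ 0.0279  0.0246 -0.9993] q [-0.0589  0.3618  0.2006  1.3832  0.0262 -2.3367]
loop [0.6385 0.0069 0.226 ] in stand [ 0.0005 -0.1711  0.016 ]
```

View pics/o1.png

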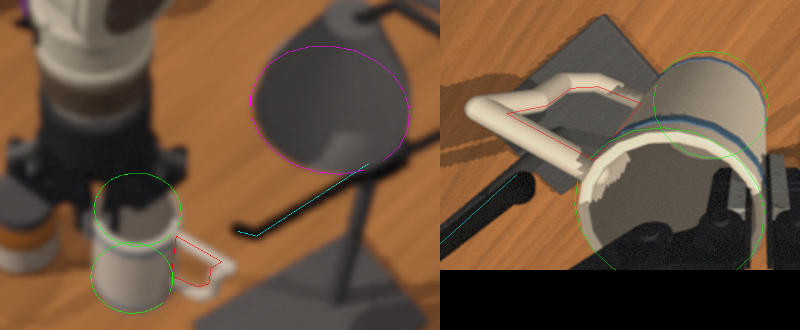

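The overlay agrees with the pictures: the rim, handle and lamp rim coincide within a few mm, and the hook tip in the wrist view at (520,187) is about 4 mm off the prediction. Next I'll slide the handle over the tip.

```bash
python3 -m creep '[0.0,0.002,0.002,0,0, 0.001,0.006,0.003,0,0, 0.0015,0.01,0.003,0,0, 0.002,0.015,0.003,0,0, 0.003,0.02,0.003,0,0, 0.0035,0.025,0.003,0,0, 0.004,0.03,0.003,0,0, 0.005,0.034,0.003,0,0, 0.005,0.036,0.003,0,0, 0.005,0.036,0.003,0,0]'
python3 ov.py o2
```

```text
clock: 15.1
eef_pos: [0.5774, 0.0109, 0.2454]
tool_rot: [0.908, -0.418, 0.007, -0.017]
ft_force: [-0.7, -0.4, -2.5]
grip_width: 0.0048
grasp_force: 60.9
15.1 TCP [0.5774 0.0109 0.2454] x [ 0.6505 -0.7595 -0.0007] y [-0.759  -0.65   -0.0372] z [ 0.0278  0.0247 -0.9993] q [ 0.0059  0.3691  0.2188  1.3925  0.0245 -2.2728]
loop [0.6436 0.0435 0.2289] in stand [-0.0002 -0.1341  0.0189]
```

View pics/o2.png

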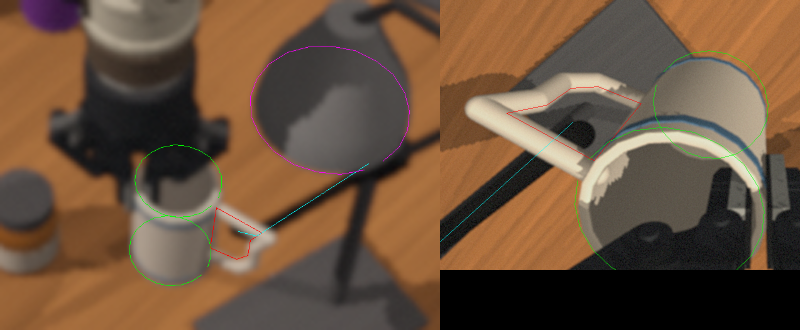

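The tip is through the opening in both views: scene (240,233), wrist (580,133). It sits about 3 mm on the body side, so I'll correct for that while following the upturn down onto the level bar.

```bash
python3 -m creep '[0,0.002,0,0,0, 0,0.005,-0.002,0,0, 0,0.008,-0.005,0,0, 0,0.012,-0.009,0,0, 0.001,0.016,-0.013,0,0, 0.001,0.02,-0.017,0,0, 0.001,0.024,-0.021,0,0, 0.001,0.028,-0.024,0,0, 0.001,0.03,-0.024,0,0, 0.001,0.03,-0.024,0,0]'
python3 ov.py o3
```

```text
clock: 16.03
eef_pos: [0.5782, 0.0409, 0.2212]
tool_rot: [0.908, -0.418, 0.007, -0.017]
ft_force: [0.7, -0.1, -1.7]
grip_width: 0.0051
grasp_force: 60.9
16.0333 TCP [0.5782 0.0409 0.2212] x [ 0.6505 -0.7595 -0.001 ] y [-0.759  -0.65   -0.0368] z [ 0.0273  0.0247 -0.9993] q [ 0.0585  0.3808  0.1732  1.3345  0.0231 -2.2202]
loop [0.6444 0.0735 0.2047] in stand [-0.0041 -0.1044 -0.0053]
```

View pics/o3.png

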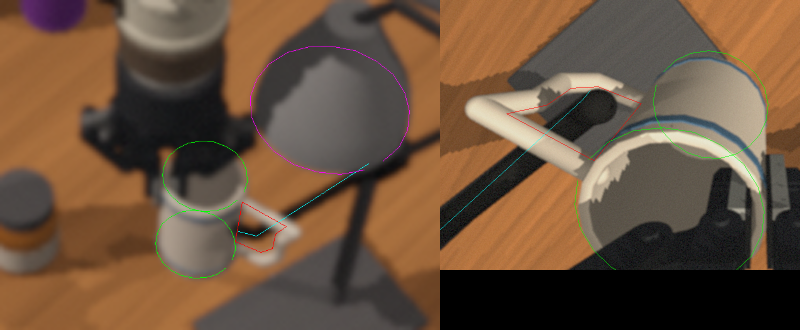

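The bar runs through the handle and crosses under its top bar at (560,135) in the wrist view, near the body. I'll shift the mug toward the robot so the bar nears the nook, then lower it.

```bash
python3 -m creep '[-0.003,0.002,0,0,0, -0.006,0.004,-0.001,0,0, -0.009,0.006,-0.002,0,0, -0.009,0.006,-0.004,0,0, -0.009,0.006,-0.006,0,0, -0.009,0.006,-0.008,0,0, -0.009,0.006,-0.01,0,0, -0.009,0.006,-0.01,0,0]'
python3 -m creep '[0,0,-0.001,0,0, 0,0,-0.002,0,0, 0,0,-0.002,0,0]'
python3 -m creep '[0,0,-0.001,0,0, 0,0,-0.002,0,0, 0,0,-0.002,0,0]'
```

```text
clock: 16.8
eef_pos: [0.572, 0.046, 0.2129]
tool_rot: [0.908, -0.419, 0.011, -0.018]
ft_force: [5.6, -0.0, -2.5]
grip_width: 0.0047
grasp_force: 61.9
clock: 17.05
eef_pos: [0.5707, 0.0461, 0.2101]
tool_rot: [0.908, -0.419, 0.009, -0.018]
ft_force: [5.0, -0.6, -3.1]
grip_width: 0.0048
grasp_force: 62.0
clock: 17.3
eef_pos: [0.5695, 0.0462, 0.2074]
tool_rot: [0.908, -0.418, 0.008, -0.017]
ft_force: [4.5, -0.2, -2.4]
grip_width: 0.0052
grasp_force: 62.1
```

```bash
python3 -m creep '[0,0,-0.001,0,0, 0,0,-0.002,0,0, 0,0,-0.002,0,0]'
python3 -m creep '[0,0,-0.001,0,0, 0,0,-0.002,0,0, 0,0,-0.002,0,0]'
python3 -m creep '[0,0,-0.001,0,0, 0,0,-0.002,0,0, 0,0,-0.002,0,0]'
python3 ov.py o4
```

```text
clock: 17.55
eef_pos: [0.569, 0.0462, 0.2053]
tool_rot: [0.908, -0.418, 0.007, -0.017]
ft_force: [2.6, -0.4, -1.8]
grip_width: 0.0047
grasp_force: 62.4
clock: 17.8
eef_pos: [0.5691, 0.0461, 0.2039]
tool_rot: [0.908, -0.418, 0.008, -0.017]
ft_force: [-0.2, -1.3, 2.5]
grip_width: 0.0049
grasp_force: 63.5
clock: 18.05
eef_pos: [0.5692, 0.0461, 0.2024]
tool_rot: [0.908, -0.418, 0.008, -0.017]
ft_force: [-2.8, -2.7, 6.4]
grip_width: 0.0049
grasp_force: 65.7
18.05 TCP [0.5692 0.0461 0.2024] x [ 0.6498 -0.7601 -0.    ] y [-0.7596 -0.6493 -0.0377] z [ 0.0286  0.0245 -0.9993] q [ 0.0688  0.3705  0.109   1.279   0.0225 -2.2089]
loop [0.6354 0.0787 0.1859] in stand [-0.0138 -0.1006 -0.0241]
```

View pics/o4.png

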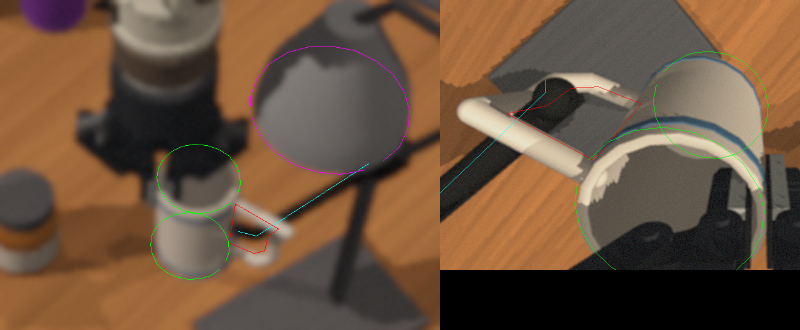

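The bar now bears in the nook corner at (545,95) in the wrist view, with about 8 N of support. I'll open the fingers gradually so the mug sags on the hook.

```bash
python3 -m creep '[0,0,0.001,0,0.007, 0,0,0.001,0,0.009, 0,0,0.001,0,0.011, 0,0,0.001,0,0.013, 0,0,0.001,0,0.016, 0,0,0.001,0,0.019, 0,0,0.001,0,0.022, 0,0,0.001,0,0.026, 0,0,0.001,0,0.03, 0,0,0.001,0,0.03]'
python3 ov.py o5
```

```text
clock: 18.98
eef_pos: [0.5694, 0.0463, 0.2025]
tool_rot: [0.908, -0.418, 0.008, -0.017]
ft_force: [-0.4, 0.1, -0.3]
grip_width: 0.0298
grasp_force: 0.0
18.9833 TCP [0.5694 0.0463 0.2025] x [ 0.6499 -0.7601 -0.0006] y [-0.7595 -0.6494 -0.0372] z [ 0.0279  0.0247 -0.9993] q [ 0.069   0.3714  0.1105  1.2803  0.0227 -2.2088]
loop [0.6356 0.0789 0.186 ] in stand [-0.0136 -0.1004 -0.024 ]
```

View pics/o5.png

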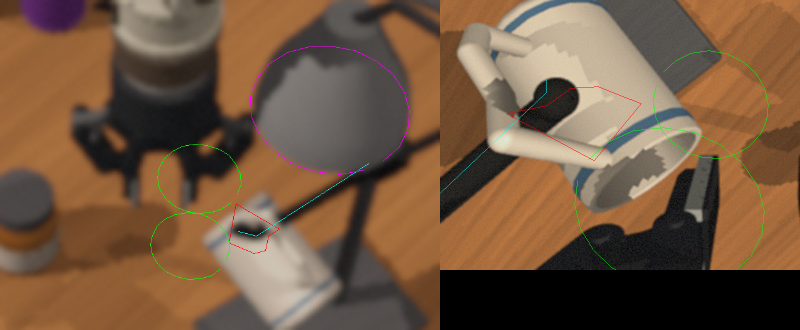

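The mug has swung down and hangs on the hook, clear of the fingers. I'll retreat toward the robot and wait for it to settle.

```bash
python3 -m creep '[-0.01,-0.003,0.003,0,0.03, -0.025,-0.008,0.006,0,0.03, -0.045,-0.015,0.01,0,0.03, -0.065,-0.02,0.015,0,0.03, -0.085,-0.025,0.02,0,0.03, -0.105,-0.03,0.03,0,0.03, -0.125,-0.03,0.04,0,0.03, -0.14,-0.03,0.04,0,0.03, -0.15,-0.03,0.04,0,0.03, -0.15,-0.03,0.04,0,0.03]'
python3 -m creep '[0,0,0,0,0.03, 0,0,0,0,0.03, 0,0,0,0,0.03, 0,0,0,0,0.03, 0,0,0,0,0.03, 0,0,0,0,0.03, 0,0,0,0,0.03, 0,0,0,0,0.03, 0,0,0,0,0.03, 0,0,0,0,0.03]' >/dev/null
python3 -m creep '[0,0,0,0,0.03, 0,0,0,0,0.03, 0,0,0,0,0.03, 0,0,0,0,0.03, 0,0,0,0,0.03, 0,0,0,0,0.03, 0,0,0,0,0.03, 0,0,0,0,0.03, 0,0,0,0,0.03, 0,0,0,0,0.03]' >/dev/null
cat > st.py <<'E'
from h import *
s=bot.camera("scene");r=bot.place_of("scene","mug_loop")
a=s["pixels"].astype(int)
for i in range(3):
    b=bot.camera("scene")["pixels"].astype(int);d=np.abs(b-a)[215:300,370:450].max(2)
    print('moving px',(d>25).sum(),np.percentile(d,99));a=b
t=bot.camera("top")
rs=[]
for n,cc in(("scene",s),("top",t)):
    for x in bot.place_of(n,"mug_loop")[:3]:
        g=plane(ray(cc,x['centre']),.19);print(n,x['score'],np.array(x['centre'])*[640,480],g)
        if g[0]>.55:rs.append(ray(cc,x['centre']));break
H=np.array([.663,.176,.21]);R=Ro.from_euler('z',-.155).as_matrix()
if len(rs)==2:
    p,e=tri(rs);print(p,e,'stand',R.T@(p-H))
else: print('stand',R.T@(plane(rs[0],.19)-H))
f=[cv2.resize(q["pixels"][v:v+150,u:u+200,::-1],(400,300),interpolation=cv2.INTER_CUBIC) for q,u,v in((s,300,170),(t,180,100))]
cv2.imwrite("pics/fin.png",np.hstack(f));print(bot.get_obs()['clock'],bot.get_obs()['ft_force'])
E
python3 st.py
```

```text
clock: 19.92
eef_pos: [0.4172, 0.0161, 0.2429]
tool_rot: [0.908, -0.418, 0.007, -0.017]
ft_force: [-0.8, -0.2, -0.2]
grip_width: 0.0302
grasp_force: 0.0
moving px 0 10.0
moving px 0 3.0
moving px 0 2.0
scene 0.87 [328.    162.816] [0.3132 0.156  0.19  ]
scene 0.68 [405.312 261.792] [0.6591 0.0703 0.19  ]
top 0.71 [205.888 355.584] [0.2489 0.2202 0.19  ]
top 0.67 [276.928 165.6  ] [0.6569 0.0789 0.19  ]
[0.6576 0.0776 0.1813] [np.float64(0.0028899076380302863), np.float64(0.002889907638030276)] stand [ 0.0098 -0.098  -0.0287]
21.9833 [ 0.9584 -0.2628  0.4656]
```

View pics/fin.png

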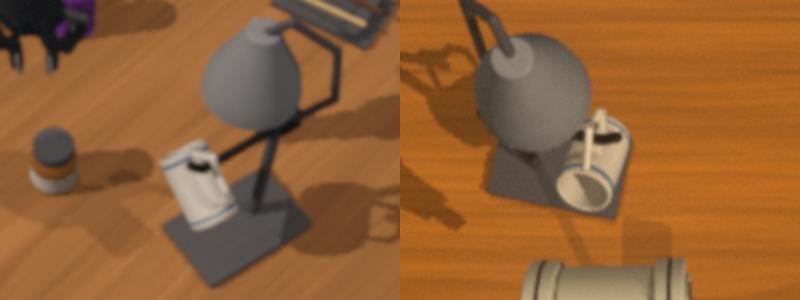

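The mug hangs free on the bar: scene crop (200,185), top crop (595,160). I'll wait a little longer, check that it is still, and hand in.

```bash
for i in 1 2 3; do python3 -m creep '[0,0,0,0,0.03, 0,0,0,0,0.03, 0,0,0,0,0.03, 0,0,0,0,0.03, 0,0,0,0,0.03, 0,0,0,0,0.03, 0,0,0,0,0.03, 0,0,0,0,0.03, 0,0,0,0,0.03, 0,0,0,0,0.03]' >/dev/null; done
python3 st.py; python3 -c "
from workcell import bot
print(bot.job_done())"
```

```text
moving px 0 2.0
moving px 0 2.0
moving px 0 2.0
scene 0.93 [325.696 160.608] [0.3034 0.1571 0.19  ]
scene 0.66 [405.888 261.312] [0.6592 0.0722 0.19  ]
top 0.97 [278.528 164.208] [0.66   0.0755 0.19  ]
[0.6594 0.0744 0.1887] [np.float64(0.001534814061112655), np.float64(0.0015348140611125575)] stand [ 0.0122 -0.101  -0.0213]
24.8833 [ 0.015  -0.3244  0.0711]
the job is handed in; nothing more can be done
None
```

The mug hangs by its handle on the hook, still in the last pictures and clear of the gripper, and I handed the job in at about 25 s of the 51 s allowed; the hand-in call returned no verdict.

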